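# Take the round sample tin from under the bench hood's sash

### The job

Slide the clear sloping sash of the bench hood up by its black handle until it stays open by itself, then reach in under it, take out the low round tin and set it down, not drop it, in the shallow white tray that stands beside the hood. Keep the tin upright all the way, leave the square tin where it stands and leave the sash up.

Things in the scene. Friction and masses are not known exactly. Their poses are not given: they have to be found in the camera images.
- hood: fixed bench hood with clear walls and roof, 400 mm wide, 290 mm deep; origin: table level, middle of its front face; x level from front to back, y along its width, z up. Inside floor 6 mm above the table. A 35 mm high front lip; above it the front slopes back at 45 degrees to a roof 205 mm high that begins 170 mm behind the front face. The clear sash closes that slope.
- sash (a joint): travel of the clear aluminium-framed sash (378 x 235 mm, 0.5 kg) up its 45 degree slope, m: 0 shut (start), its lower edge on the front lip; 0.24 fully up. Each 100 mm takes it 71 mm up and 71 mm back. It takes about 6 N; let go below about 0.04 it slides shut, above 0.06 it stays. The way in is between lip and lower edge: 0.20 or more leaves room for a gripper from above or leaning in.
- sash_grip (a point): centre of the sash's black handle: a straight bar 16 mm wide, 16 mm thick, 80 mm long, running up the slope in the middle of the sash, 45 mm off it on two end posts; pinch it across its width. Axes level, as the hood's (y: the bar's width, z up), not tilted. It moves along +x and +z equally; when shut it is 39 mm behind the hood's front face and 137 mm above the table.
- round_tin_center (a point): centre of the low round lidded metal tin, 53 mm in diameter, 45 mm high, about 0.12 kg, z along its axis. It stands on the hood's floor about 90 mm behind the hood's front face, on the left or on the right half of the hood, 75 mm or so from the middle.
- square_tin_center (a point): centre of the square lidded metal tin, 51 x 51 x 45 mm, standing in the other half of the hood; not to be moved.
- tray_floor (a point): centre of the inner floor of the shallow white open tray, 160 x 160 mm outside, 150 x 150 mm inside, walls 25 mm high over the table, floor 5 mm above the table, fixed; x and y along its sides, z up.

How it is judged:
On the way, in this order (a step that is already met when the one before it is completed fails the run):
1. the sash stands open by itself, at least 60 mm up, with the fingers off it (value of joint sash above 0.06 m and contact force between sash and the arm below 0.2 N and contact force between sash and the fingers below 0.2 N), for 0.3 s.
2. the round tin, still held, is lowered into the tray to within 15 mm of its floor (contact force between round_tin and the fingers above 0.3 N and z of round_tin_center in the frame of tray_floor below 0.0375 m and x of round_tin_center in the frame of tray_floor between -0.055 and 0.055 m and y of round_tin_center in the frame of tray_floor between -0.055 and 0.055 m).
At the end, for the whole second after the job is handed in: The round tin stands at rest on the tray's floor (anywhere inside its walls, within 10 degrees of upright), the sash is still at least 60 mm up by itself, and the square tin is within 20 mm of where it stood (value of joint sash above 0.06 m and z of round_tin_center in the frame of tray_floor between 0.0165 and 0.0285 m and x of round_tin_center in the frame of tray_floor between -0.055 and 0.055 m and y of round_tin_center in the frame of tray_floor between -0.055 and 0.055 m and angle between round_tin_center's own z axis and vertical below 0.17 rad and linear speed of round_tin below 0.02 m/s and distance of square_tin_center from where it was at the start of the episode below 0.02 m); the robot touches nothing.
It fails at once if the round tin is tipped by more than 35 degrees (angle between round_tin_center's own z axis and vertical above 0.61 rad).
It fails at once if the square tin is shifted by more than 20 mm (distance of square_tin_center from where it was at the start of the episode above 0.02 m).
It also fails if it takes over 61 s, if anything falls off the work surface, if the arm or the gripper's body presses on something with over 40 N, if the wrist force passes 120 N, or if a joint passes its speed limit or range.

### The arm

A 6-joint arm with a two-finger parallel gripper is mounted at the origin on the work surface. World frame = base frame: x ahead of the robot, y to its left, z up, the work surface at z = 0. Lengths are in m, angles in rad, forces in N, time in s.
With the tool pointing down it reaches from about 0.25 to 0.775 m from the base axis. Payload 4 kg.
Tool frame: the origin (TCP) lies on the centre line of the jaws, within the pads' length; the fingertips stand 8 mm ahead of it and the grasp point (between the pads) lies 11 mm behind it; z points along the fingers, y is the direction in which the jaws open and shut (so a half turn about z gives the same grasp; the last joint's range is limited). The gripper opens to 94 mm and grips with 3 to 60 N. Pads are 16 mm wide; open, the fingers measure 119 mm over their backs; the gripper's body (75 mm by 177 mm) begins 78 mm behind the grasp point.
Start: joints at [1.234, 0.087, 1.371, -0, 1.684, -0.103], TCP at [0.127, 0.535, 0.214] pointing down, gripper open.
Joint ranges: [-3.1, 3.1], [-0.76, 2.03], [0.27, 2.55], [-1.08, 4.22], [0.17, 2.65], [-2.57, 2.57]. Speed limits (rad/s): [2.79, 2.79, 3.14, 3.14, 3.14, 3.14].

### API

Orientations are given as [roll, pitch, yaw] about the fixed x, y, z axes, in that order (R = Rz(yaw) Ry(pitch) Rx(roll)).
In Python, from bench import robot gives the robot as it stands.
- The arm moves only by the shell command python3 -m crank 'ROWS' [OPENING]. ROWS is JSON, a list of rows, each a list of 4 numbers: the shift along the tool's x, y, z scaled (see below), then the turn about the tool's z scaled (see below). A call has exactly 10 rows; each row shifts and turns the commanded pose from where the row before left it, along the tool's axes as they then stand; what a row does not reach is not made up. The controller multiplies each number of a shift by 0.2 m and each number of a turn by pi/2 rad. A row lasts 1/8 s, in which the tool goes at most 62.5 mm and 10.7 degrees, less where a joint would pass 70% of its speed; a pose out of reach is approached as far as the arm can. A call with a number of a shift or a turn outside -1 to 1 is refused whole. A call with a gripper value outside its range is refused whole. OPENING is the gripper command: -1 is fully open, 1 is shut, values between are in proportion, set as the call begins (- or left out, the last holds). The fingers move at their own pace and stop on an object; the grip force is fixed at half the most. Time passes only in rows, so rows that do not move let the fingers close, or fill a call up. It gives the time, the measured TCP pose, the force and the opening at its end, in the units of the state.
- robot.get_obs(): the state, without advancing time (a new reading comes with each control period).
- robot.snapshot(name): name is "side" or "top"; returns (picture, depth): 420x560x3 uint8, red, green, blue; 420x560 float32, m along the optical axis (not along the pixel's ray), 0 where there is no reading.
- robot.camera_params(name): a dict with "fx", "fy", "cx", "cy" (pixels), "world_from_camera" (4x4, takes a point from camera to world coordinates). Camera axes: x right, y down, z forward; pixel columns grow to the right and rows downward; lengths in m; the calibration is good to about 2 mm. A picture is of the moment at which its call begins. camera_params takes no time and is no camera call.
- robot.close_job(): hands the job in, once; it reports no verdict.
The state is a dict: "time": time; "joint_positions": joint angles; "qvel": joint speeds; "joint_torque": joint torques, N m; "tool_pos": TCP position; "ee_rot": TCP orientation; "wrist_force": force on the tool from outside, world axes, zero at the start; "wrist_torque": the same for the moment, N m; "width": finger opening in m.
Only numpy, scipy, OpenCV 4.12 (cv2) and the standard library are available. Lean on these libraries where they do the work, as an engineer would, in place of code of your own. Each camera call takes 0.05 s, during which the arm holds its last target.

## Working session

There is one attempt and no reset: what is moved stays moved. The work goes in short steps, Python scripts to look and compute and a shell command to move; the robot and the scene stay as the last step left them, time stands still between calls to the robot, and variables do not carry over. Pictures are saved under pics/ and viewed, and the job is handed in when it is done.

```bash
mkdir -p pics; ls; python3 - <<'E'
from bench import robot
import cv2,numpy as np
o=robot.get_obs();print(o)
for n in("side","top"):
    p,d=robot.snapshot(n);cv2.imwrite(f"pics/{n}0.png",p[:,:,::-1]);np.save(f"{n}0.npy",d)
    print(n,{k:np.round(v,4).tolist() for k,v in robot.camera_params(n).items()})
E
```

```text
pics
{'time': 0.0, 'joint_positions': array([ 1.23387913e+00,  8.79284876e-02,  1.37221799e+00, -2.89968516e-05,
        1.68360573e+00, -1.03082840e-01]), 'qvel': array([0.00128966, 0.00014403, 0.00034335, 0.00015588, 0.00079938,
       0.00015888]), 'joint_torque': array([ 3.46288125e-04, -3.40178525e+01, -3.02430403e+01,  7.17255310e-02,
        3.29174171e-02, -1.71795073e-04]), 'tool_pos': array([0.12727028, 0.53453171, 0.21233705]), 'ee_rot': array([-3.13944160e+00, -1.93552381e-04,  2.90775486e+00]), 'wrist_force': array([-0.07949551, -0.56003548,  0.04929205]), 'wrist_torque': array([ 0.02956161, -0.01351143, -0.00967652]), 'width': 0.0938868278115672}
side {'fx': 532.4415, 'fy': 532.4415, 'cx': 275.7106, 'cy': 203.1758, 'world_from_camera': [[0.9532, -0.1611, 0.2559, 0.2574], [-0.3023, -0.5303, 0.7921, -0.8202], [0.0081, -0.8323, -0.5542, 0.6526], [0.0, 0.0, 0.0, 1.0]]}
top {'fx': 430.9923, 'fy': 430.9923, 'cx': 277.9931, 'cy': 204.8377, 'world_from_camera': [[0.0103, -0.9958, 0.0909, 0.4238], [-0.9999, -0.0102, 0.0014, -0.033], [-0.0005, -0.0909, -0.9959, 1.0685], [0.0, 0.0, 0.0, 1.0]]}
```

View pics/side0.png

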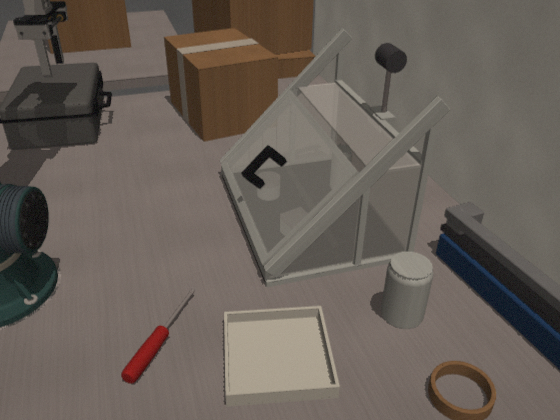

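View pics/top0.png

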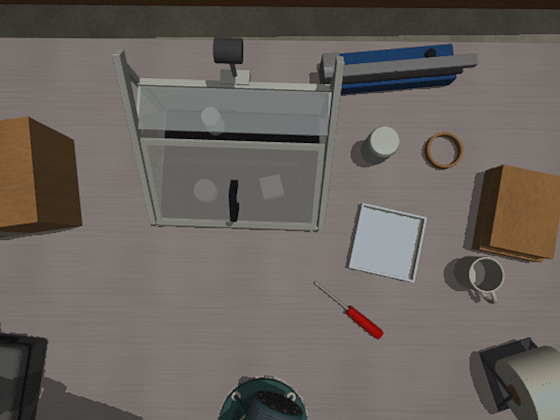

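Round tin is in the left half (top ~205,190), the square one in the right half (~272,186), and the handle is at ~(234,200). The tray is at ~(387,243). I'll enlarge these to measure.

```bash
cat > h.py <<'E'
import numpy as np
from bench import robot
def px2w(cam,u,v,z=None,depth=None):
    c=robot.camera_params(cam);T=np.array(c["world_from_camera"])
    r=np.array([(u-c["cx"])/c["fx"],(v-c["cy"])/c["fy"],1.])
    if z is None: return T[:3,:3]@(r*depth)+T[:3,3]
    w=T[:3,:3]@r; return T[:3,3]+w*(z-T[2,3])/w[2]
def w2px(cam,p):
    c=robot.camera_params(cam);T=np.array(c["world_from_camera"])
    q=T[:3,:3].T@(np.array(p)-T[:3,3]);return q[0]/q[2]*c["fx"]+c["cx"],q[1]/q[2]*c["fy"]+c["cy"]
E
python3 - <<'E'
import cv2
t=cv2.imread('pics/top0.png')
def crop(n,x,y,w,h,s,src=t):
    cv2.imwrite(f'pics/{n}.png',cv2.resize(src[y:y+h,x:x+w],None,fx=s,fy=s,interpolation=cv2.INTER_CUBIC))
crop('c1',140,125,200,120,4)
crop('c2',335,190,110,100,6)
s=cv2.imread('pics/side0.png')
crop('c3',210,130,200,150,4,s)
E
```

```text
(no output)
```

View pics/c1.png

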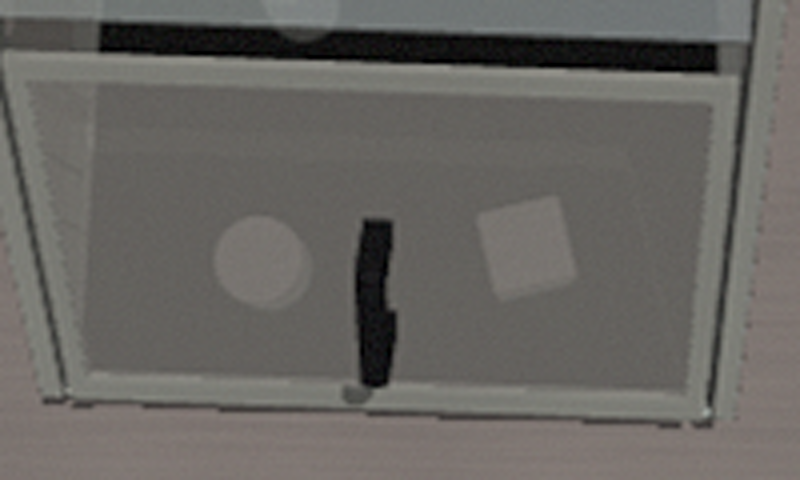

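View pics/c2.png

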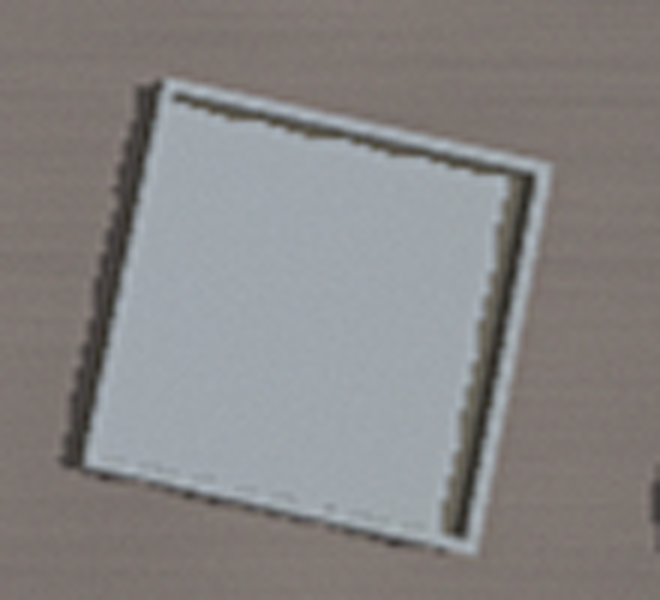

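View pics/c3.png

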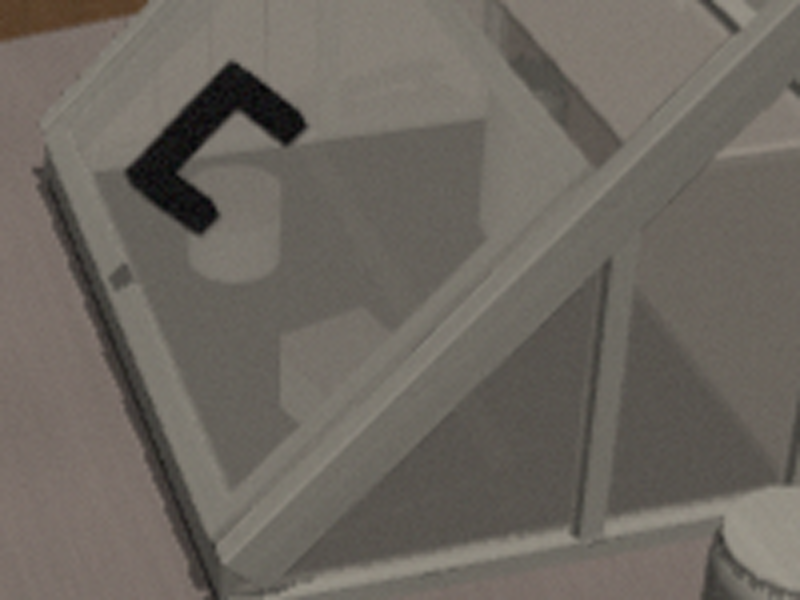

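```bash
python3 - <<'E'
from h import *
import cv2
d=np.load('top0.npy');im=cv2.imread('pics/top0.png')
m=im.max(2)<45
for v in range(177,226,3):
    us=[u for u in range(222,246) if m[v,u]]
    if us: print(v,us[0],us[-1],np.round([d[v,us[len(us)//2]]],3),px2w('top',us[len(us)//2],v,depth=d[v,us[len(us)//2]]).round(3))
P=lambda x,y,k=4,ox=140,oy=125:(ox+x/k,oy+y/k)
print('rtin',px2w('top',*P(259,259),z=.051)); print('sq',px2w('top',*P(525,245),z=.051))
a=px2w('top',*P(70,393),z=.035);b=px2w('top',*P(712,412),z=.035);print('lip',a,b,(a+b)/2,np.linalg.norm(a-b))
# top edge of sash frame z
for q in [(5,55),(740,75)]: print('sashtop',px2w('top',*P(*q),z=.035+.166+.0))
cs=[px2w('top',335+x/6,190+y/6,z=.025) for x,y in [(165,78),(552,162),(474,553),(85,467)]]
print('tray',np.round(cs,4).tolist(),np.mean(cs,0),[np.linalg.norm(cs[i]-cs[i-1]).round(3) for i in range(4)])
s=np.load('side0.npy')
for q in [(232,75),(185,120),(140,172)]:
    u,v=210+q[0]/4,130+q[1]/4; D=s[int(round(v)),int(round(u))];print(q,D,px2w('side',u,v,depth=D).round(4))
E
```

```text
180 231 236 [0.941] [0.562 0.065 0.136]
183 231 237 [0.931] [0.554 0.064 0.146]
186 230 237 [0.924] [0.547 0.063 0.152]
189 229 236 [0.915] [0.539 0.064 0.161]
192 229 236 [0.907] [0.532 0.063 0.168]
195 229 235 [0.905] [0.526 0.065 0.17 ]
198 229 235 [0.91] [0.52  0.065 0.164]
201 229 235 [0.919] [0.514 0.066 0.155]
204 229 238 [0.921] [0.508 0.062 0.151]
207 230 238 [0.927] [0.502 0.063 0.145]
210 230 238 [0.931] [0.496 0.063 0.14 ]
213 230 237 [0.94] [0.49  0.064 0.131]
216 230 237 [0.945] [0.484 0.065 0.125]
219 230 236 [0.95] [0.478 0.067 0.12 ]
rtin [0.55085516 0.14296838 0.051     ]
sq [ 0.56086245 -0.01509539  0.051     ]
lip [0.47075562 0.25700643 0.035     ] [ 0.46331907 -0.12800637  0.035     ] [0.46703734 0.06450003 0.035     ] 0.3850846062046835
sashtop [0.6360975  0.24992381 0.201     ]
sashtop [ 0.62949807 -0.12676683  0.201     ]
tray [[0.5256, -0.237, 0.025], [0.4931, -0.3931, 0.025], [0.3366, -0.3587, 0.025], [0.369, -0.2039, 0.025]] [ 0.43105114 -0.29819385  0.025     ] [np.float64(0.16), np.float64(0.159), np.float64(0.16), np.float64(0.158)]
(232, 75) 1.0369806 [0.5255 0.0619 0.166 ]
(185, 120) 1.0461764 [0.5023 0.065  0.1431]
(140, 172) 1.0491414 [0.4777 0.0606 0.1202]
```

```bash
python3 -m crank '[[0,0,-0.1,-0.0685],[0,0,-0.1,-0.0685],[-0.15,-0.19,0,0],[-0.15,-0.19,0,0],[-0.15,-0.19,0,0],[-0.15,-0.19,0,0],[-0.15,-0.19,0,0],[-0.15,-0.19,0,0],[-0.15,-0.19,0,0],[-0.15,-0.19,0,0]]' -1; python3 - <<'E'
from h import *
import cv2
for n in("side","top"):
    p,d=robot.snapshot(n);cv2.imwrite(f"pics/{n}1.png",p[:,:,::-1])
o=robot.get_obs();print(o['time'],o['tool_pos'],o['ee_rot'],o['joint_positions'])
E
```

```text
time: 1.35
tool_pos: [0.3622, 0.2252, 0.2531]
ee_rot: [-3.142, -0.0, 3.123]
wrist_force: [0.4, 0.3, 0.3]
width: 0.0942
1.45 [0.36355506 0.22343386 0.25279239] [-3.13972886e+00 -2.34596247e-04  3.11621497e+00] [ 4.19322811e-01 -1.93780064e-01  1.56138255e+00 -1.61515686e-03
  1.77500346e+00 -1.12642278e+00]
```

View pics/side1.png

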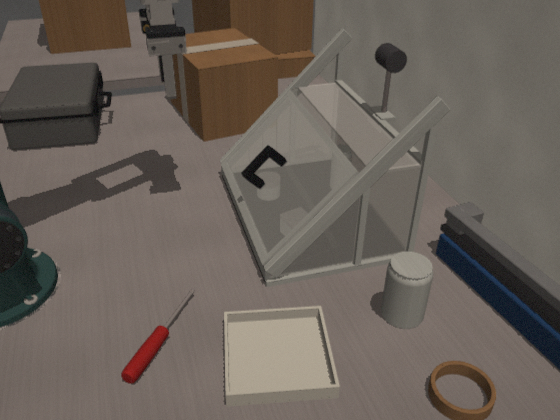

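View pics/top1.png

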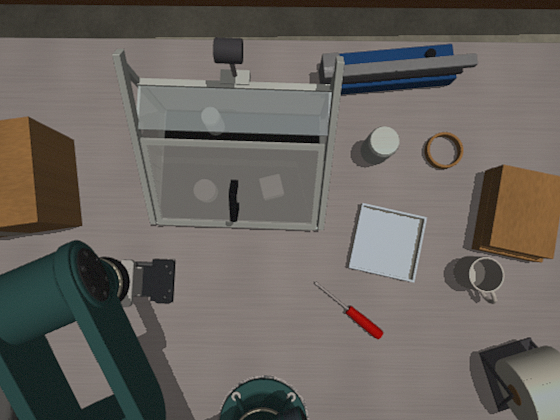

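```bash
python3 - <<'E'
import cv2
s=cv2.imread('pics/side1.png');t=cv2.imread('pics/top1.png')
a=cv2.resize(s[0:110,120:230],(590,590));b=cv2.resize(t[230:330,70:190],(708,590))
cv2.imwrite('pics/c4.png',a);cv2.imwrite('pics/c5.png',b)
from h import *
for z in(.25,.342):print(w2px('side',[.3635,.2234,z]),w2px('top',[.3635,.2234,z]))
E
```

```text
(np.float64(168.1466169062749), np.float64(86.77680124903505)) (np.float64(141.43301012875537), np.float64(274.9540734126458))
(np.float64(163.18687381318279), np.float64(41.24993144743877)) (np.float64(123.99101507483806), np.float64(278.87994567761825))
```

View pics/c4.png

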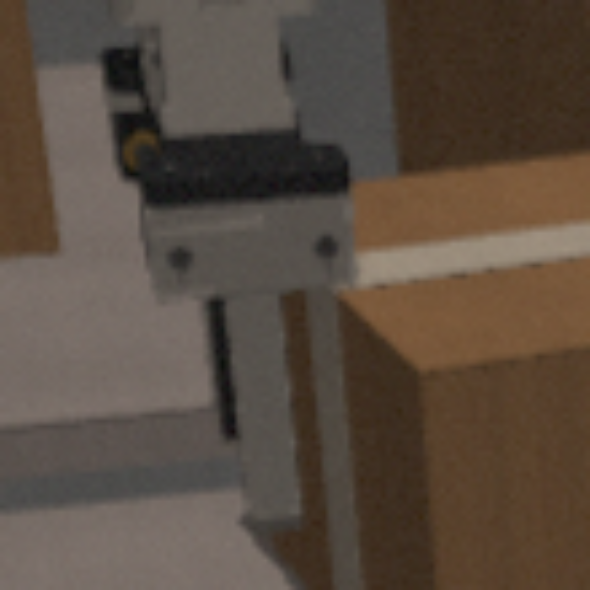

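View pics/c5.png

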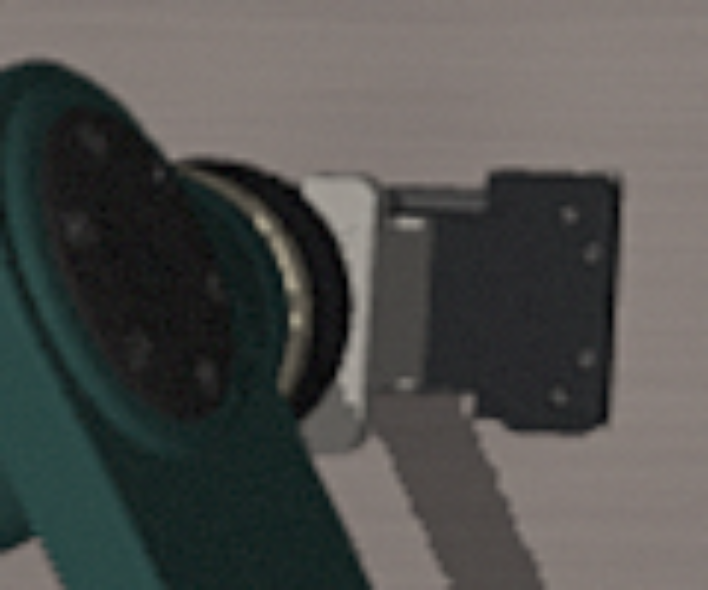

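Gripper body's long side lies along the jaw axis (hood width), so vertical access fits. Moving above the handle.

```bash
python3 -m crank '[[-0.145,-0.156,0,0],[-0.145,-0.156,0,0],[-0.145,-0.156,0,0],[-0.145,-0.156,0,0],[-0.145,-0.156,0,0],[0,0,0.08,0],[0,0,0.08,0],[0,0,0.08,0],[0,0,0.08,0],[0,0,0,0]]'; python3 - <<'E'
from h import *
import cv2
for n in("side","top"):
    p,d=robot.snapshot(n);cv2.imwrite(f"pics/{n}2.png",p[:,:,::-1])
    q=(p[90:230,200:400] if n=="side" else p[130:260,160:340])
    cv2.imwrite(f"pics/{n}2c.png",cv2.resize(q[:,:,::-1],None,fx=4,fy=4))
o=robot.get_obs();print(o['time'],o['tool_pos'],o['ee_rot'])
E
```

```text
time: 2.7
tool_pos: [0.5024, 0.0685, 0.1875]
ee_rot: [-3.142, -0.004, 3.124]
wrist_force: [-0.7, 0.3, 0.2]
width: 0.0939
2.8 [0.50370513 0.06826639 0.18964748] [3.14147986e+00 3.16636976e-04 3.12350015e+00]
```

View pics/side2c.png

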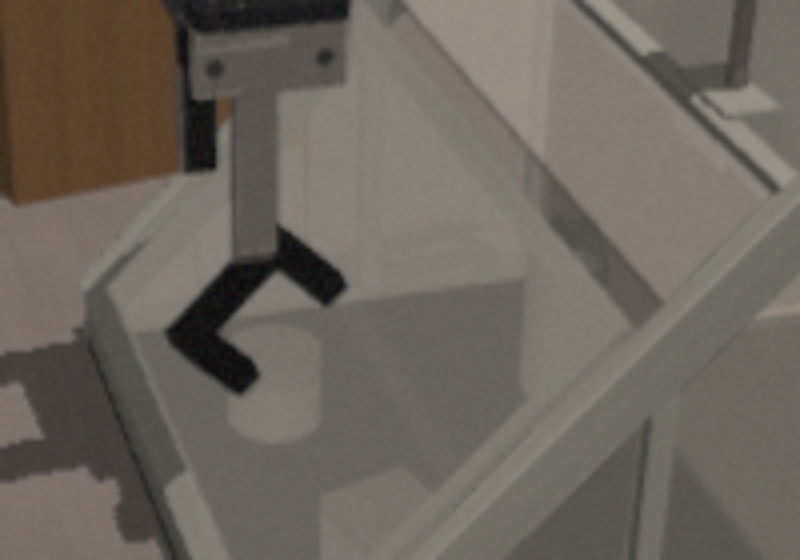

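View pics/top2c.png

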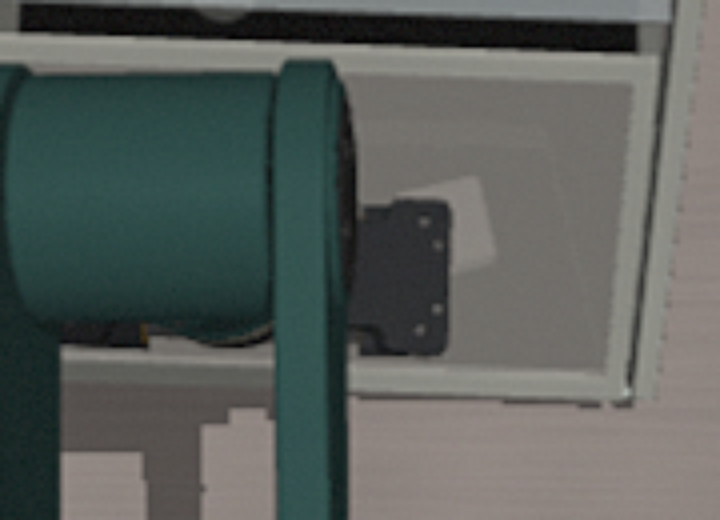

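Fingers straddle the bar, tips at its upper end. Descend and pinch.

```bash
python3 -m crank '[[-0.01,-0.02,0.06,0],[0,0,0.06,0],[0,0,0.06,0],[0,0,0.06,0],[0,0,0.06,0],[0,0,0.02,0],[0,0,0,0],[0,0,0,0],[0,0,0,0],[0,0,0,0]]' && python3 -m crank '[[0,0,0,0],[0,0,0,0],[0,0,0,0],[0,0,0,0],[0,0,0,0],[0,0,0,0],[0,0,0,0],[0,0,0,0],[0,0,0,0],[0,0,0,0]]' 1
```

```text
time: 4.05
tool_pos: [0.506, 0.064, 0.1259]
ee_rot: [3.141, 0.001, 3.123]
wrist_force: [0.6, -0.6, -0.2]
width: 0.0945
time: 5.3
tool_pos: [0.5058, 0.0679, 0.1254]
ee_rot: [3.134, 0.0, 3.125]
wrist_force: [0.6, 10.3, -0.6]
width: 0.015
```

```bash
python3 -m crank '[[-0.04,0.02,-0.04,0],[-0.08,0,-0.08,0],[-0.08,0,-0.08,0],[-0.08,0,-0.08,0],[-0.08,0,-0.08,0],[-0.08,0,-0.08,0],[-0.08,0,-0.08,0],[-0.08,0,-0.08,0],[-0.08,0,-0.08,0],[-0.08,0,-0.08,0]]'; python3 -m crank '[[-0.03,0,-0.03,0],[-0.02,0,-0.02,0],[-0.01,0,-0.01,0],[0,0,0,0],[0,0,0,0],[0,0,0,0],[0,0,0,0],[0,0,0,0],[0,0,0,0],[0,0,0,0]]'
```

```text
time: 6.55
tool_pos: [0.6578, 0.0641, 0.2776]
ee_rot: [-3.14, -0.003, 3.121]
wrist_force: [-1.1, -1.7, -1.7]
width: 0.0159
time: 7.8
tool_pos: [0.6699, 0.0638, 0.2896]
ee_rot: [-3.14, 0.001, 3.122]
wrist_force: [0.0, -5.8, -0.3]
width: 0.016
```

```bash
python3 -m crank '[[0,0,0,0],[0,0,0,0],[0,0,0,0],[0,0,0,0],[0,0,0,0],[0,0,0,0],[0,0,0,0],[0,0,0,0],[0,0,0,0],[0,0,0,0]]' -1;  python3 -m crank '[[0,0,-0.06,0],[0,0,-0.1,0],[0,0,-0.1,0],[0.1,0,-0.1,0],[0.2,0,0,0],[0.25,0,0,0],[0.25,0,0,0],[0.25,0.1,0,0],[0,0.1,0,0],[0,0,0,0]]'
python3 - <<'E'
from h import *
import cv2
for n in("side","top"):
    p,d=robot.snapshot(n);cv2.imwrite(f"pics/{n}3.png",p[:,:,::-1]);np.save(f'{n}3.npy',d)
o=robot.get_obs();print(o['time'],o['tool_pos'],o['ee_rot'],o['joint_positions'])
E
```

```text
time: 9.05
tool_pos: [0.6698, 0.0649, 0.2895]
ee_rot: [3.141, 0.0, 3.123]
wrist_force: [0.8, 1.4, -0.4]
width: 0.0938
time: 10.3
tool_pos: [0.4601, 0.1094, 0.363]
ee_rot: [3.141, 0.003, 3.125]
wrist_force: [-0.2, 0.4, -0.3]
width: 0.0943
10.4 [0.46087389 0.10849974 0.36206566] [-3.14136725e+00  8.90891433e-04  3.12314341e+00] [ 1.11630054e-01 -6.53298340e-02  1.23176459e+00 -3.68665007e-04
  1.97430374e+00 -1.44086183e+00]
```

View pics/side3.png

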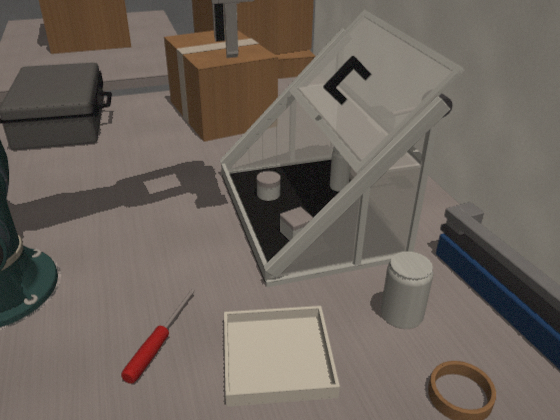

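View pics/top3.png

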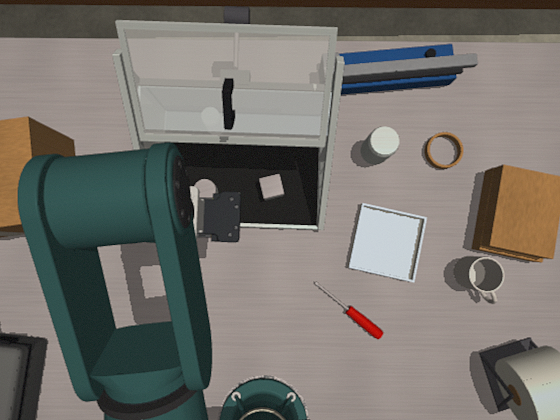

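The sash stays up. The tins are now in clear view (side ~(268,186) and ~(297,223)); I'll measure the round one more exactly.

```bash
python3 - <<'E'
from h import *
import cv2
s=cv2.imread('pics/side3.png');cv2.imwrite('pics/c6.png',cv2.resize(s[150:250,220:340],None,fx=6,fy=6,interpolation=cv2.INTER_CUBIC))
d=np.load('side3.npy')
pts=[px2w('side',u,v,depth=d[v,u]) for v in range(168,202) for u in range(254,285)]
P=np.array(pts); m=(P[:,2]>.046)&(P[:,2]<.056)&(abs(P[:,0]-.55)<.05)&(abs(P[:,1]-.143)<.05)
Q=P[m];print(len(Q),Q.mean(0),Q.min(0),Q.max(0))
m=(P[:,2]>.012)&(P[:,2]<.044)&(abs(P[:,0]-.55)<.05)&(abs(P[:,1]-.143)<.05)
from scipy.optimize import least_squares
Q=P[m];r=least_squares(lambda c:np.hypot(Q[:,0]-c[0],Q[:,1]-c[1])-.0265,[.55,.143],loss='soft_l1',f_scale=.002);print('fit',len(Q),r.x,np.abs(r.fun).mean())
t=np.load('top3.npy')
for u in(180,234,300):
  for v in range(132,150,2):print(u,v,px2w('top',u,v,depth=t[v,u]).round(3))
# arm lowest depth near wrist
for v in (155,180,200,240): print('arm',v,px2w('top',120,v,depth=t[v,120]).round(3),px2w('top',170,v,depth=t[v,170]).round(3))
E
```

```text
254 [0.54970708 0.14172757 0.04985668] [0.52340616 0.11594223 0.04603134] [0.57485855 0.17221354 0.05319053]
fit 278 [0.55070323 0.14629221] 0.0012335140203137505
180 132 [0.647 0.167 0.217]
180 134 [0.644 0.168 0.212]
180 136 [0.64  0.168 0.212]
180 138 [0.637 0.169 0.207]
180 140 [0.633 0.17  0.205]
180 142 [0.677 0.216 0.006]
180 144 [0.672 0.217 0.002]
180 146 [0.667 0.216 0.003]
180 148 [0.661 0.215 0.008]
234 132 [0.647 0.058 0.219]
234 134 [0.644 0.058 0.216]
234 136 [0.641 0.059 0.214]
234 138 [0.637 0.059 0.211]
234 140 [0.634 0.059 0.206]
234 142 [0.631 0.059 0.203]
234 144 [0.673 0.08  0.005]
234 146 [0.668 0.08  0.006]
234 148 [0.662 0.08  0.007]
300 132 [ 0.648 -0.074  0.224]
300 134 [ 0.645 -0.075  0.219]
300 136 [ 0.641 -0.075  0.219]
300 138 [ 0.638 -0.075  0.213]
300 140 [ 0.634 -0.075  0.21 ]
300 142 [ 0.631 -0.075  0.209]
300 144 [ 0.627 -0.075  0.206]
300 146 [ 0.67  -0.085  0.005]
300 148 [ 0.424 -0.033  1.069]
arm 155 [0.493 0.094 0.729] [0.494 0.054 0.73 ]
arm 180 [0.471 0.088 0.743] [0.472 0.051 0.74 ]
arm 200 [0.456 0.087 0.743] [0.457 0.05  0.739]
arm 240 [0.426 0.095 0.72 ] [0.426 0.051 0.732]
```

View pics/c6.png

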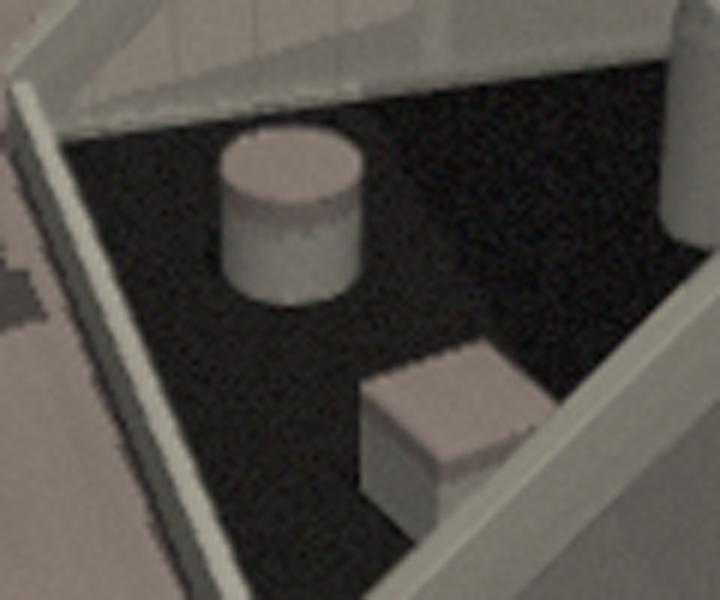

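```bash
python3 -m crank '[[-0.089,0.037,0,0],[-0.089,0.037,0,0],[-0.089,0.037,0,0],[-0.089,0.037,0,0],[-0.089,0.037,0,0],[0,0,0.25,0],[0,0,0.25,0],[0,0,0.25,0],[0,0,0.25,0],[0,0,0,0]]'
python3 - <<'E'
from h import *
import cv2
for n in("side","top"):
    p,d=robot.snapshot(n);cv2.imwrite(f"pics/{n}4.png",p[:,:,::-1])
    if n=="side": cv2.imwrite("pics/c7.png",cv2.resize(p[60:240,200:420,::-1],None,fx=3,fy=3))
o=robot.get_obs();print(o['time'],o['tool_pos'],o['ee_rot'])
E
```

```text
time: 11.65
tool_pos: [0.5475, 0.1427, 0.1557]
ee_rot: [-3.139, -0.012, 3.122]
wrist_force: [0.7, -0.4, 0.3]
width: 0.094
11.75 [0.55132484 0.14360188 0.16264715] [3.14154936e+00 9.60044400e-04 3.12213011e+00]
```

View pics/c7.png

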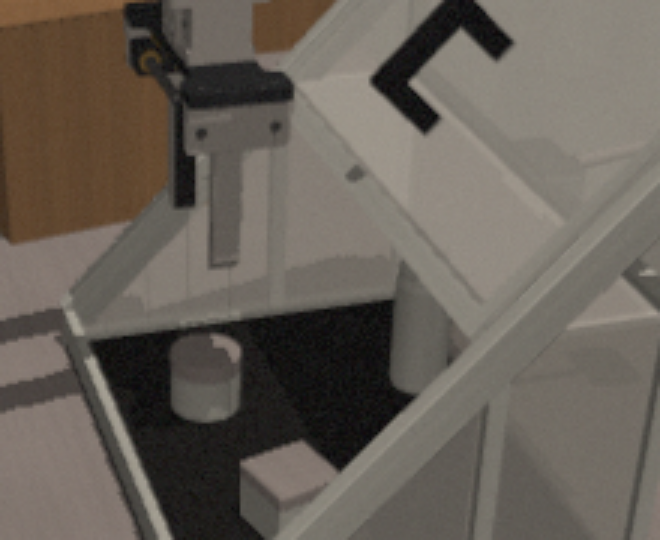

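View pics/top4.png

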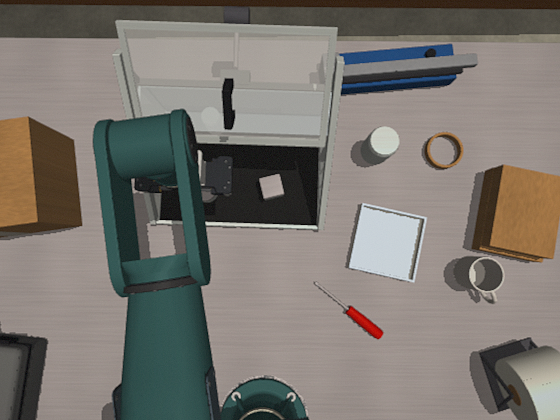

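The open jaws are centred over the tin, and the body is clear of sash, rail and square tin. Descend and grip.

```bash
python3 -m crank '[[0,0,0.1,0],[0,0,0.1,0],[0,0,0.1,0],[0,0,0.1,0],[0,0,0.1,0],[0,0,0.1,0],[0,0,0.06,0],[0,0,0.04,0],[0,0,0,0],[0,0,0,0]]' && python3 -m crank '[[0,0,0,0],[0,0,0,0],[0,0,0,0],[0,0,0,0],[0,0,0,0],[0,0,0,0],[0,0,0,0],[0,0,0,0],[0,0,0,0],[0,0,0,0]]' 1
python3 - <<'E'
from h import *
import cv2
p,d=robot.snapshot("side")
cv2.imwrite("pics/c8.png",cv2.resize(p[60:240,200:420,::-1],None,fx=3,fy=3))
o=robot.get_obs();print(o['time'],o['tool_pos'],o['ee_rot'],o['width'])
E
```

```text
time: 13.0
tool_pos: [0.551, 0.1442, 0.0225]
ee_rot: [3.141, 0.002, 3.123]
wrist_force: [-0.7, -0.3, -0.2]
width: 0.0938
time: 14.25
tool_pos: [0.5502, 0.1442, 0.0215]
ee_rot: [3.141, 0.0, 3.123]
wrist_force: [0.4, 0.0, 0.3]
width: 0.0514
14.3 [0.55021674 0.14419378 0.02149905] [3.14138324e+00 5.87279575e-06 3.12299997e+00] 0.05189904242174397
```

View pics/c8.png

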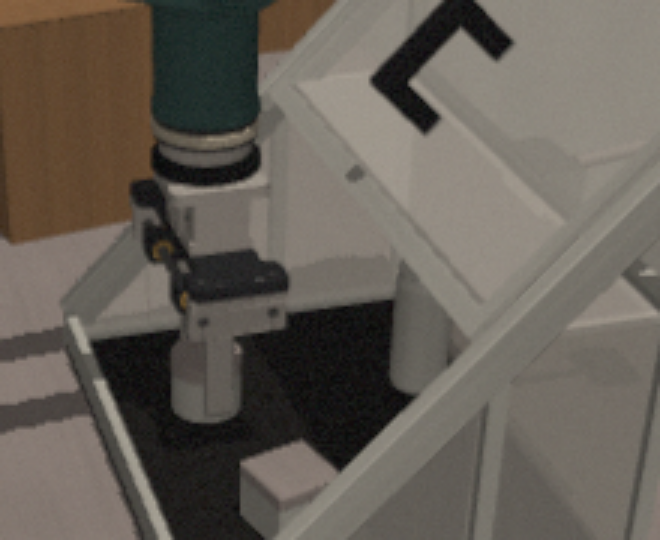

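```bash
python3 -m crank '[[0,0,-0.05,0],[0,0,-0.1,0],[0,0,-0.12,0],[0,0,-0.12,0],[0,0,-0.12,0],[0,0,-0.12,0],[0,0,-0.12,0],[0,0,-0.1,0],[0,0,-0.05,0.059],[0,0,0,0.059]]' && python3 -m crank '[[0.011,-0.1,0,0],[0.011,-0.19,0,0],[0.014,-0.25,0,0],[0.014,-0.25,0,0],[0.014,-0.25,0,0],[0.014,-0.25,0,0],[0.014,-0.25,0,0],[0.014,-0.25,0,0],[0.014,-0.25,0,0],[0.011,-0.15,0,0]]'
python3 - <<'E'
from h import *
import cv2
for n in("side","top"):
    p,d=robot.snapshot(n);cv2.imwrite(f"pics/{n}9.png",p[:,:,::-1])
o=robot.get_obs();print(o['time'],o['tool_pos'],o['ee_rot'],o['width'],o['wrist_force'])
E
```

```text
time: 15.55
tool_pos: [0.5508, 0.1439, 0.2034]
ee_rot: [3.141, 0.003, 2.934]
wrist_force: [0.0, -0.5, -1.8]
width: 0.0516
time: 16.8
tool_pos: [0.4334, -0.2822, 0.2013]
ee_rot: [-3.141, -0.001, 2.936]
wrist_force: [-0.3, 1.0, -2.0]
width: 0.0515
16.9 [ 0.43339722 -0.28270651  0.20103151] [-3.14034696e+00 -1.69697499e-03  2.93363541e+00] 0.05161553052839821 [ 0.72283695  2.07659347 -1.0088333 ]
```

View pics/side9.png

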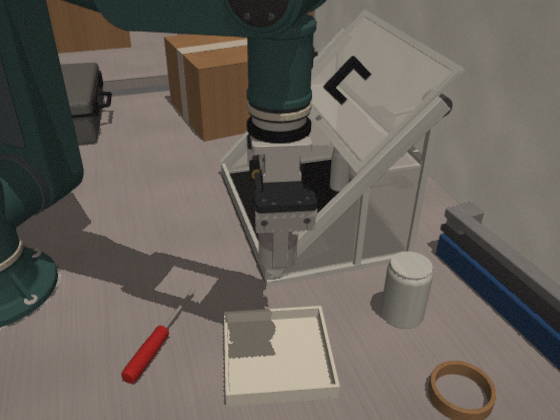

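View pics/top9.png

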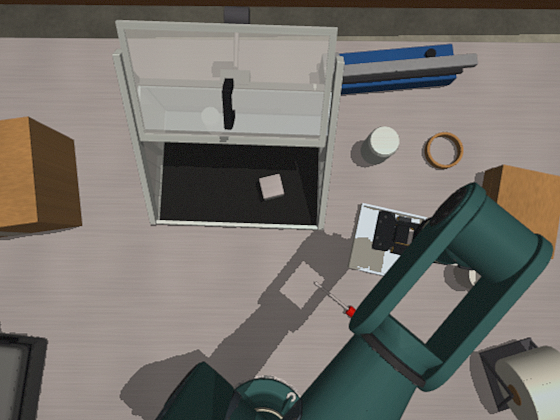

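```bash
python3 -m crank '[[0,-0.04,0.06,0],[0,-0.038,0.1,0],[0,0,0.12,0],[0,0,0.12,0],[0,0,0.12,0],[0,0,0.12,0],[0,0,0.1,0],[0,0,0.05,0],[0,0,0.04,0],[0,0,0.02,0]]' && python3 -m crank '[[0,0,0.02,0],[0,0,0.01,0],[0,0,0.01,0],[0,0,0.004,0],[0,0,0,0],[0,0,0,0],[0,0,0,0],[0,0,0,0],[0,0,0,0],[0,0,0,0]]'
python3 - <<'E'
from h import *
import cv2
p,d=robot.snapshot("side")
cv2.imwrite("pics/c10.png",cv2.resize(p[220:420,180:400,::-1],None,fx=3,fy=3))
o=robot.get_obs();print(o['time'],o['tool_pos'],o['ee_rot'],o['width'],o['wrist_force'])
E
```

```text
time: 18.15
tool_pos: [0.4329, -0.2946, 0.0314]
ee_rot: [-3.142, 0.0, 2.938]
wrist_force: [0.3, -0.0, -2.6]
width: 0.0517
time: 19.4
tool_pos: [0.4327, -0.2948, 0.0227]
ee_rot: [3.142, 0.0, 2.938]
wrist_force: [-0.6, -0.7, -2.0]
width: 0.0517
19.45 [ 0.43270567 -0.29475899  0.02264612] [3.14148093e+00 1.80092583e-05 2.93757429e+00] 0.05145576375882596 [-0.45447892  0.71265408 -1.01292287]
```

View pics/c10.png

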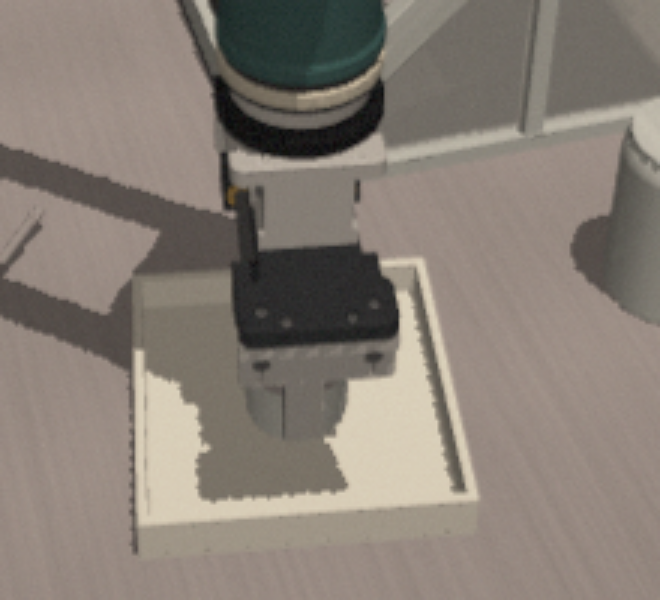

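```bash
python3 -m crank '[[0,0,0.004,0],[0,0,0.004,0],[0,0,0.003,0],[0,0,0,0],[0,0,0,0],[0,0,0,0],[0,0,0,0],[0,0,0,0],[0,0,0,0],[0,0,0,0]]'
python3 -c "
from bench import robot
o=robot.get_obs();print(o['tool_pos'],o['wrist_force'],o['joint_torque'])"
```

```text
time: 20.7
tool_pos: [0.4327, -0.2948, 0.0205]
ee_rot: [3.141, 0.0, 2.938]
wrist_force: [-0.3, 1.0, -0.7]
width: 0.0516
[ 0.43271984 -0.29476627  0.02050712] [-0.31602276  1.00297449 -0.7047974 ] [-1.98913686e-02 -3.36584044e+01 -2.74802488e+01 -4.69005166e-02
 -1.57553935e-01  6.41992228e-03]
```

Force about to reverse; a hair more for firm contact.

```bash
python3 -m crank '[[0,0,0.002,0],[0,0,0.002,0],[0,0,0,0],[0,0,0,0],[0,0,0,0],[0,0,0,0],[0,0,0,0],[0,0,0,0],[0,0,0,0],[0,0,0,0]]'
```

```text
time: 21.95
tool_pos: [0.4327, -0.2948, 0.0205]
ee_rot: [-3.142, 0.0, 2.938]
wrist_force: [-3.8, 1.8, 5.3]
width: 0.0517
```

The tin is in contact with the floor (+5 N). Release, then rise.

```bash
python3 -m crank '[[0,0,0,0],[0,0,0,0],[0,0,0,0],[0,0,0,0],[0,0,0,0],[0,0,0,0],[0,0,0,0],[0,0,0,0],[0,0,0,0],[0,0,0,0]]' -1 && python3 -m crank '[[0,0,-0.04,0],[0,0,-0.08,0],[0,0,-0.12,0],[0,0,-0.15,0],[0,0,-0.2,0],[0,0,-0.2,0],[0,0,-0.2,0],[0,0,-0.1,0],[0,0,0,0],[0,0,0,0]]' &&  python3 -m crank '[[0.1,0,0,0],[0.2,0,0,0],[0.2,0,0,0],[0.1,0,0,0],[0,0,0,0],[0,0,0,0],[0,0,0,0],[0,0,0,0],[0,0,0,0],[0,0,0,0]]'
python3 - <<'E'
from h import *
import cv2
for n in("side","top"):
    p,d=robot.snapshot(n);cv2.imwrite(f"pics/{n}11.png",p[:,:,::-1]);np.save(n+'11.npy',d)
E
```

```text
time: 23.2
tool_pos: [0.4327, -0.2947, 0.0197]
ee_rot: [3.142, 0.0, 2.938]
wrist_force: [0.8, 0.3, -0.9]
width: 0.0942
time: 24.45
tool_pos: [0.4324, -0.2945, 0.2371]
ee_rot: [3.141, -0.001, 2.938]
wrist_force: [0.7, -0.5, -0.2]
width: 0.094
time: 25.7
tool_pos: [0.3153, -0.2705, 0.2376]
ee_rot: [3.141, -0.0, 2.938]
wrist_force: [0.4, -0.4, -0.1]
width: 0.0941
```

View pics/side11.png

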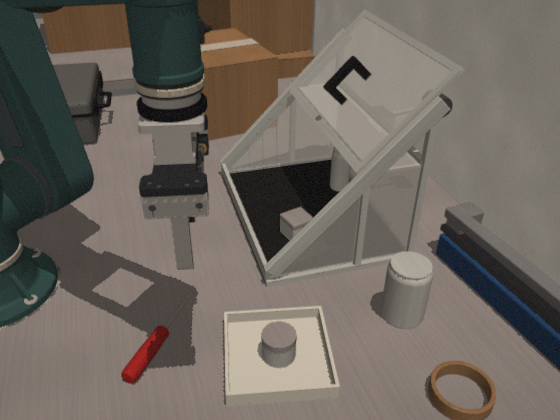

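View pics/top11.png

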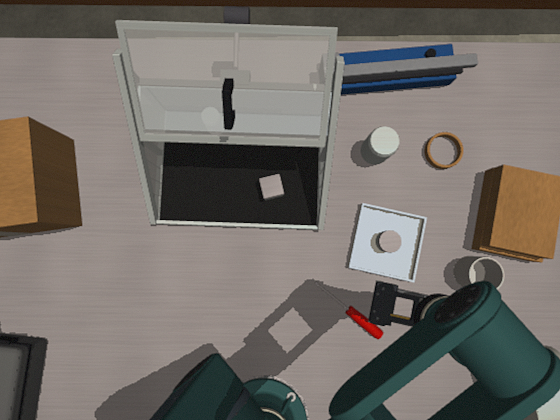

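The side view shows the tin upright in the tray (~(279,345)). The sash is still up, and in the top view the square tin sits at (272,186) as before. Nothing touches the robot, so I'm handing in.

```bash
python3 -c "
from bench import robot
print(robot.close_job())"
```

```text
the job is handed in; nothing more can be done
None
```

I handed the job in at about 26 s of the 61 s allowed. I slid the sash up about 0.23 m by its handle and let go, and it stayed up. I then gripped the round tin from above, lifted it out under the sash and lowered it into the tray. It was still held when it touched the floor (about 5 N), then I released it and backed the arm away.

**Last checks:** The final pictures show:
- the round tin upright near the middle of the tray;
- the sash still up;
- the square tin at the same pixel as at the start;
- the robot clear of everything.

**Small disagreements:**
- The handle sat about 4 mm further to +y than I had measured, so the first pinch pushed sideways with about 10 N. I re-centred the tool as the sash went up.
- The finger opening read 51.5 mm on the 53 mm tin, and I took that as sensor offset.

No check failed, and the hand-in gave no verdict.

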